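# Erect a folding parts tray in the forming jig

### The job

Carry the flat tray blank to the forming jig and set it down, without dropping it, between the corner brackets so that its base lies flat on the board, and let go of it while its walls are still flat. Then raise its four walls, each of which has a grip bar along its outer edge, fully upright against their stops, leaving an open tray seated in the jig. Leave the other things on the bench alone.

Things in the scene. Friction and masses are not known exactly. Their poses are not given: they have to be found in the camera images.
- blank: Loose folding tray of bare aluminium, a flat cross-shaped blank at first: base plate 120 (x) x 100 (y) x 4 mm, origin at the centre of its underside, z up; on each edge a hinged wall, 62 mm high, 4 mm thick, that leaves 13 mm of the edge free at each corner. Base and divider about 0.4 kg (0.28 to 0.56), each wall 35 g. It is the same after a half turn.
- divider_top (a point): Middle of the top of the fixed upright divider across the middle of the tray's base, 40 mm above the tray's origin. The divider is 8 mm thick (tray x) and 60 mm long (tray y): the place to carry the blank by.
- jig: Forming jig, fixed: beige board 170 (x) x 150 (y) x 30 mm, origin at the centre of its underside. On top four steel corner brackets, 10 mm high, 5 mm thick, square edged, stand round the corners of the tray's base with 2 mm clearance a side. The flat walls pass out between the brackets and overhang the board by about 37 mm.
- jig_seat (a point): Centre of the jig's top face, 30 mm above the bench: where the blank's origin comes to lie. Axes as the jig's; the tray's 120 mm side lies along x (either way round).
- wall_a (a joint): Hinge of the short wall (74 mm wide) on the tray's +x edge; hinge line 60 mm from the tray's origin along +x and 2 mm above its underside. 0 = flat, level with the base (goes no lower), 1.571 = upright, against a firm stop. Stiff by friction, 0.06 N m (1 N at the bar): the wall stays where it is left.
- wall_a_bar (a point): Middle of the round grip bar (8 mm diameter, parallel to the hinge) that forms the outer edge of wall_a, 58 mm from its hinge line and, with the wall flat, 4 mm above the tray's underside. Inside the bar is a hand hole 50 mm wide, 30 mm deep: fingers fit on both sides of the bar, which can turn between them.
- wall_b (a joint): Hinge of the long wall (94 mm wide) on the tray's +y edge; hinge line 50 mm from the tray's origin along +y and 2 mm above its underside. 0 = flat, level with the base (goes no lower), 1.571 = upright, against a firm stop. Stiff by friction, 0.06 N m (1 N at the bar): the wall stays where it is left.
- wall_b_bar (a point): Middle of the round grip bar (8 mm diameter, parallel to the hinge) that forms the outer edge of wall_b, 58 mm from its hinge line and, with the wall flat, 4 mm above the tray's underside. Inside the bar is a hand hole 54 mm wide, 30 mm deep: fingers fit on both sides of the bar, which can turn between them.
- wall_c (a joint): Hinge of the short wall (74 mm wide) on the tray's -x edge; hinge line 60 mm from the tray's origin along -x and 2 mm above its underside. 0 = flat, level with the base (goes no lower), 1.571 = upright, against a firm stop. Stiff by friction, 0.06 N m (1 N at the bar): the wall stays where it is left.
- wall_c_bar (a point): Middle of the round grip bar (8 mm diameter, parallel to the hinge) that forms the outer edge of wall_c, 58 mm from its hinge line and, with the wall flat, 4 mm above the tray's underside. Inside the bar is a hand hole 50 mm wide, 30 mm deep: fingers fit on both sides of the bar, which can turn between them.
- wall_d (a joint): Hinge of the long wall (94 mm wide) on the tray's -y edge; hinge line 50 mm from the tray's origin along -y and 2 mm above its underside. 0 = flat, level with the base (goes no lower), 1.571 = upright, against a firm stop. Stiff by friction, 0.06 N m (1 N at the bar): the wall stays where it is left.
- wall_d_bar (a point): Middle of the round grip bar (8 mm diameter, parallel to the hinge) that forms the outer edge of wall_d, 58 mm from its hinge line and, with the wall flat, 4 mm above the tray's underside. Inside the bar is a hand hole 54 mm wide, 30 mm deep: fingers fit on both sides of the bar, which can turn between them.
- brass_weight: Bystander, loose: brass weight, 28 mm diameter, 44 mm high, standing near the jig; origin at its underside's centre.
- steel_foot: Bystander, loose: steel levelling foot, 34 mm diameter, 34 mm high, standing near the blank; origin at its underside's centre.
- tape_roll: Bystander, loose: tape roll lying flat, 80 mm diameter, 24 mm high; origin at its underside's centre.
- oil_bottle: Bystander, loose: white bottle, 44 mm diameter, 80 mm high; origin at its underside's centre.
- screwdriver: Bystander, loose: screwdriver lying on the bench; origin at its underside's centre (along its length for a tool).
- wrench: Bystander, loose: wrench lying on the bench; origin at its underside's centre (along its length for a tool).
- terminal_block: Bystander, loose: grey terminal block 30 x 70 x 22 mm; origin at its underside's centre.
Mind the look-alikes: they are no part of the job. Leave any black or turquoise look-alike of the jig alone.

How it is judged:
By the outcome, as a careful person would: the job done as asked, in the order asked, and still so for the second after the job is handed in, with the robot touching nothing.
It also fails if it takes over 72 s, if anything falls off the work surface, if the arm or the gripper's body presses on something with over 40 N, if the wrist force passes 120 N, or if a joint passes its speed limit or range.

### The arm

A 6-joint arm with a two-finger parallel gripper is mounted at the origin on the work surface. World frame = base frame: x ahead of the robot, y to its left, z up, the work surface at z = 0. Lengths are in mm, angles in degrees, forces in N, time in s.
With the tool pointing down it reaches from about 350 to 850 mm from the base axis. Payload 8.1 kg.
Tool frame: the origin (TCP) lies on the centre line of the jaws, within the pads' length; the fingertips stand 19 mm ahead of it and the grasp point (between the pads) is the TCP (r.tip_reach is the z of the fingertips in the tool frame, in mm); z points along the fingers, y is the line along which they close (so a half turn about z gives the same grasp; the last joint's range is limited). The gripper opens to 85 mm and grips with 20 to 120 N. Pads are 22 mm wide; open, the fingers measure 114 mm over their backs; the gripper's body (76 mm by 85 mm) begins 54 mm behind the grasp point. The pads swing forward as they close: fully open they stand 13 mm farther back than shut.
Start: joints at [-74.565, 7.471, 85.268, -0, 87.261, -4.893], TCP at [208.462, -562.627, 250.292] pointing down, gripper open.
Joint ranges: [-169.43, 169.43], [-51.17, 129.36], [1.28, 143.12], [-76.62, 256.62], [0, 156.53], [-152.29, 152.29]. Speed limits (degrees/s): [136.94, 136.94, 159.86, 180, 180, 180].

### API

Orientations are given as [roll, pitch, yaw] about the fixed x, y, z axes, in that order (R = Rz(yaw) Ry(pitch) Rx(roll)).
In Python, from bench import r gives the robot as it stands. The module is installed in compiled form; this text tells all that it offers.
- The arm moves only by the shell command python3 -m handwheel 'ROWS' [FORCE]. ROWS is JSON, a list of rows, each a list of 7 numbers: the shift along the tool's x, y, z in m, then the turn, a rotation vector about the tool's x, y, z in degrees, then the finger opening in m, from 0 to 0.0854. In form: [[tx, ty, tz, ax, ay, az, claw], ...]. A call has 1 to 8 rows; each row shifts and turns the commanded pose from where the row before left it, along the tool's axes as they then stand; what a row does not reach is not made up. A row lasts 1/12 s, in which the tool goes at most 41.7 mm and 7.16 degrees, less where a joint would pass 70% of its speed; a pose out of reach is approached as far as the arm can. A call with a gripper value outside its range is refused whole. The fingers move at their own pace and stop on an object; FORCE is the grip in N (left out, the last holds). Time passes only in rows, so rows that do not move let the fingers close. It gives the time, the measured TCP pose, the force, the opening and the grip force at its end, in the units of the state.
- r.sense(): the state, without advancing time (a new reading comes with each control period).
- r.snapshot(name): name is "side" or "top"; returns (picture, depth): 384x512x3 uint8, blue, green, red; 384x512 float32, mm along the optical axis (not along the pixel's ray), 0 where there is no reading.
- r.calibration(name): a dict with "vfov" (degrees; the focal length in pixels is half the picture's height over the tangent of half this angle, whatever the lens; pixels are square), "cx", "cy" (the principal point, pixels), "rvec" (rotation vector, rad) and "tvec" (3), from world to camera coordinates, as OpenCV has them. Camera axes: x right, y down, z forward; pixel columns grow to the right and rows downward; lengths in mm; the calibration is good to about 2 mm. A picture is of the moment at which its call begins. calibration takes no time and is no camera call.
- r.hand_in(): hands the job in; it is judged then, once.
The state is a dict: "time": time; "joint_pos": joint angles; "qd": joint speeds; "joint_efforts": joint torques, N m; "tool_pos": TCP position; "tcp_rot": TCP orientation; "ft_force": force on the tool from outside, world axes, zero at the start; "wrist_torque": the same for the moment, N m; "finger_gap": finger opening in mm; "grip_force": force on a finger pad.
Only numpy, scipy, OpenCV 4.12 (cv2) and the standard library are available. Lean on these libraries where they do the work, as an engineer would, in place of code of your own. Each camera call takes 0.05 s, during which the arm holds its last target. There are 200 camera calls.

## Working session

There is one attempt and no reset: what is moved stays moved. The work goes in short steps, Python scripts to look and compute and a shell command to move; the robot and the scene stay as the last step left them, time stands still between calls to the robot, and variables do not carry over. Pictures are saved under pics/ and viewed, at most 10 in all, crops included, and the job is handed in when it is done.

```bash
mkdir -p pics
cat > h.py <<'E'
import numpy as np, cv2
from bench import r
from scipy.spatial.transform import Rotation as R
def shot(n):
    im,d=r.snapshot(n); c=r.calibration(n); np.savez(f'{n}.npz',im=im,d=d); return im,d,c
def load(n):
    z=np.load(f'{n}.npz'); return z['im'],z['d'],r.calibration(n)
def par(c):
    f=192/np.tan(np.radians(c['vfov'])/2); return f,cv2.Rodrigues(np.array(c['rvec'],float))[0],np.array(c['tvec'],float).ravel()
def pix2w(c,u,v,z=None,depth=None):
    f,Rm,t=par(c); k=np.array([(u-c['cx'])/f,(v-c['cy'])/f,1.])
    if depth is not None: return Rm.T@(k*depth-t)
    o=-Rm.T@t; q=Rm.T@k; return o+q*(z-o[2])/q[2]
def w2pix(c,P):
    f,Rm,t=par(c); q=np.atleast_2d(P)@Rm.T+t; return q[:,:2]/q[:,2:]*f+[c['cx'],c['cy']]
def cloud(c,d):
    f,Rm,t=par(c); v,u=np.mgrid[:384,:512]; k=np.stack([(u-c['cx'])/f,(v-c['cy'])/f,np.ones_like(u)],-1)*d[...,None]
    return (k-t)@Rm
E
python3 - <<'E'
from h import *
for n in('top','side'):
    im,d,c=shot(n); print(c,(d>0).mean()); cv2.imwrite(f'pics/{n}0.png',cv2.resize(im,(800,600),interpolation=cv2.INTER_CUBIC))
print(r.sense(), r.tip_reach)
E
```

```text
{'vfov': 52.34560643718184, 'cx': 252.74948694362388, 'cy': 190.3123727483577, 'rvec': array([ 2.20434886, -2.1682422 ,  0.04798812]), 'tvec': array([ -16.92684348,  524.81891306, 1133.53702448])} 0.9959665934244791
{'vfov': 54.90921504688141, 'cx': 260.7317618205297, 'cy': 193.09314377426915, 'rvec': array([ 0.60318824, -2.68533322,  1.12335773]), 'tvec': array([ 465.10631744,  224.02403439, 1167.1312257 ])} 0.9962717692057291
{'time': 0.1, 'joint_pos': array([-7.45649293e+01,  7.51041535e+00,  8.53245230e+01, -3.65531994e-04,
        8.72611167e+01, -4.89334956e+00]), 'qd': array([ 0.01090059, -0.12814449, -0.11658087, -0.11261719,  0.03408925,
       -0.0371088 ]), 'joint_efforts': array([ 1.50933389e-03, -5.70952463e+01, -5.01942551e+01, -1.20772775e-04,
        8.18010187e-03,  3.76033847e-05]), 'tool_pos': array([ 208.33101482, -562.16952256,  249.33889668]), 'tcp_rot': array([-1.79904264e+02, -7.82986062e-03,  2.03284315e+01]), 'ft_force': array([ 0.12880581, -0.97156755,  0.31245361]), 'wrist_torque': array([-0.01173969, -0.03026252, -0.06696778]), 'grip_force': 0.0, 'finger_gap': 85.81837051774778} 19.0
```

View pics/top0.png

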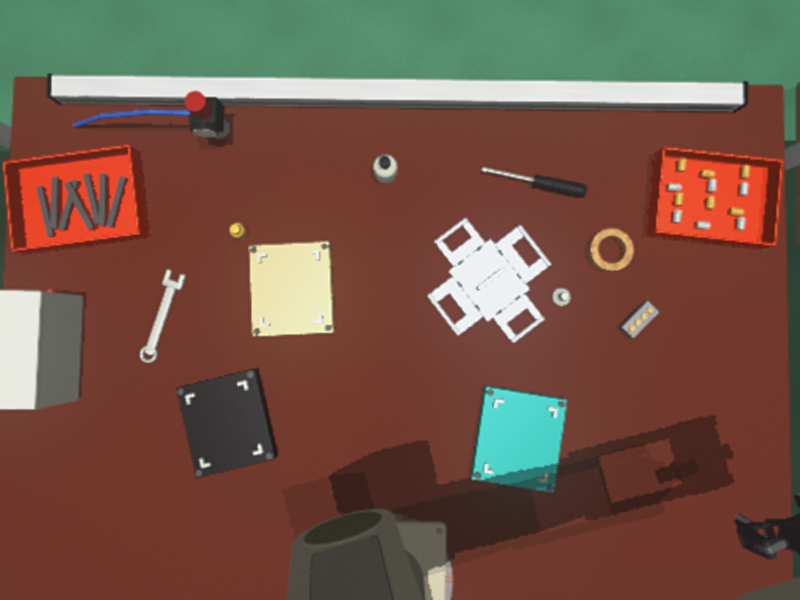

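View pics/side0.png

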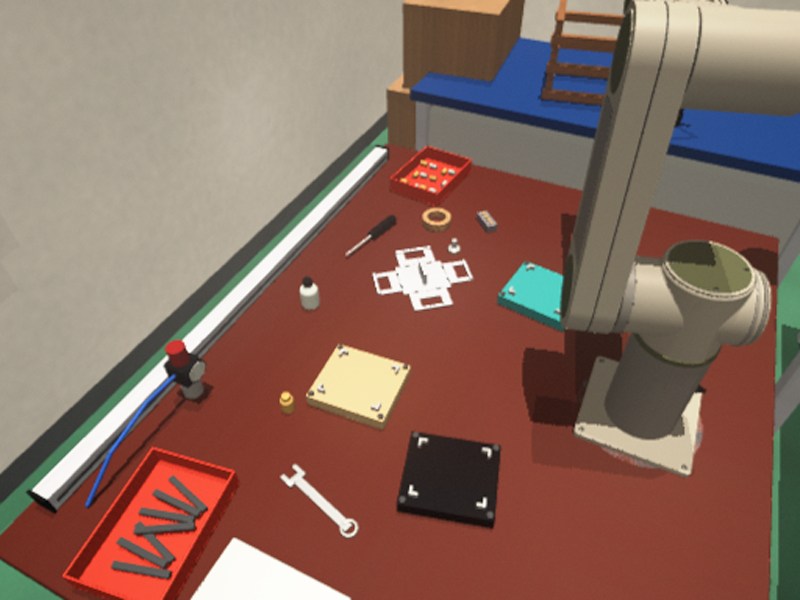

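The top view shows three jig-like boards: beige (290,288), black (226,423) and turquoise (520,440). Only the beige one fits the description. The blank is at (490,280), with the steel foot beside it at (562,297) and the brass weight at (237,230) near the jig. I'll confirm in one enlarged crop.

Run:
```python
from h import *
im,d,c=load('top')
a=im[135:235,135:235]; b=im[132:232,268:368]
cv2.imwrite('pics/crop1.png',cv2.resize(np.hstack([a,b]),(800,400),interpolation=cv2.INTER_CUBIC))
P=cloud(c,d)
for n,(u0,v0,u1,v1),z0,z1 in (('jig',(135,135,235,235),20,36),('blank',(268,132,368,232),-3,60)):
    Q=P[v0:v1,u0:u1].reshape(-1,3); 
    if n=='jig':
        Q=Q[(Q[:,2]>z0)&(Q[:,2]<z1+12)]; print(n,len(Q),np.median(Q[:,2]),cv2.minAreaRect(Q[:,:2].astype(np.float32)))
    else:
        q=Q[(Q[:,2]>25)&(Q[:,2]<60)]; print(len(q),q.mean(0),cv2.minAreaRect(q[:,:2].astype(np.float32)))
        print('bench',np.percentile(Q[:,2],[5,50,95,99]))
```

```text
jig 3063 30.314120154087277 ((557.7368774414062, 205.083984375), (212.56361389160156, 182.50112915039062), 4.084956169128418)
83 [ 553.60065873 -217.15531821   38.33223912] ((556.2639770507812, -244.8675537109375), (168.15037536621094, 44.631954193115234), 84.5024642944336)
bench [-2.76107853  1.60955098  7.90939481 37.15190307]
```

View pics/crop1.png

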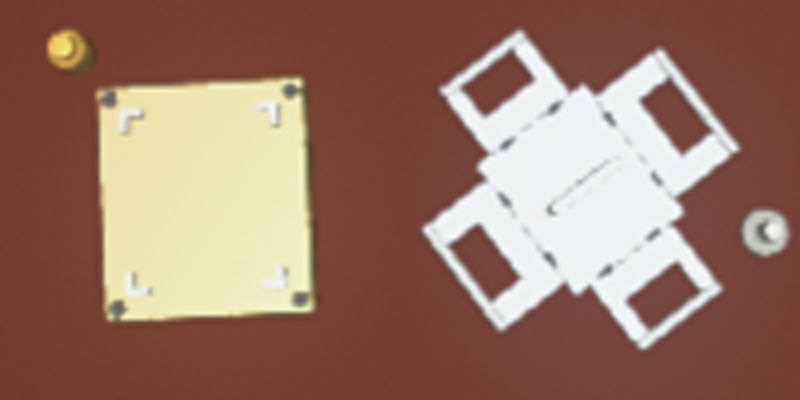

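The crop confirms it: the beige board has four brackets, with outer corners at crop pixels (121,112), (278,103), (285,286) and (127,294). The base corners of the blank are at (584,86), (683,212), (577,293) and (480,166). I'll refine the poses by fitting silhouettes in both cameras.

```bash
cat >> h.py <<'E'
from scipy.optimize import minimize
def rz(a): a=np.radians(a); return np.array([[np.cos(a),-np.sin(a)],[np.sin(a),np.cos(a)]])
S=8
def ras(c,polys,x,y,yaw,box,holes=(),hull=False):
    u0,v0,u1,v1=box; m=np.zeros(((v1-v0)*S,(u1-u0)*S),np.uint8)
    def pr(p):
        p=np.array(p,float); w=np.c_[p[:,:2]@rz(yaw).T+[x,y],p[:,2]]; return np.round(((w2pix(c,w)-[u0,v0]+.5)*S-.5)*16).astype(np.int32)
    for p in polys:
        q=pr(p); q=cv2.convexHull(q) if hull else q; cv2.fillPoly(m,[q],255,shift=4)
    for p in holes: cv2.fillPoly(m,[pr(p)],0,shift=4)
    return cv2.resize(m,(u1-u0,v1-v0),interpolation=cv2.INTER_AREA)/255.
def rect(x0,x1,y0,y1,z): return [(x0,y0,z),(x1,y0,z),(x1,y1,z),(x0,y1,z)]
def blank_model(z0):
    z=z0+4; P=[rect(-60,60,-50,50,z),rect(60,122,-37,37,z),rect(-122,-60,-37,37,z),rect(-47,47,50,112,z),rect(-47,47,-112,-50,z)]
    H=[rect(84,114,-25,25,z),rect(-114,-84,-25,25,z),rect(-27,27,74,104,z),rect(-27,27,-104,-74,z)]
    H=[rect(60+24,60+54,-25,25,z),rect(-114,-84,-25,25,z),rect(-27,27,74,104,z),rect(-27,27,-104,-74,z)]
    D=[(sx*4,sy*30,zz) for sx in(-1,1) for sy in(-1,1) for zz in(z0+4,z0+40)]
    return P,H,D
def jig_model(): return [[(sx*85,sy*75,zz) for sx in(-1,1) for sy in(-1,1) for zz in(0,30)]]
def fit(c,mask,box,gen,x0):
    u0,v0,u1,v1=box; t=mask[v0:v1,u0:u1].astype(float)
    f=lambda p:np.abs(gen(c,p,box)-t).sum()
    s=minimize(f,x0,method='Nelder-Mead',options=dict(initial_simplex=np.array([x0,np.add(x0,[6,0,0]),np.add(x0,[0,6,0]),np.add(x0,[0,0,4])]),xatol=.02,fatol=.1))
    return s.x.round(2),round(s.fun,1),t.sum()
def gjig(c,p,box): return ras(c,jig_model(),*p,box,hull=True)
def gblank(z0):
    P,H,D=blank_model(z0)
    def g(c,p,box):
        m=ras(c,P,*p,box,H); return np.maximum(m,ras(c,[D],*p,box,hull=True))
    return g
def boxof(c,x,y,z=15,rad=150):
    q=w2pix(c,[(x+a,y+b,z) for a in(-rad,rad) for b in(-rad,rad)]); lo=np.maximum(q.min(0).astype(int),0); hi=np.minimum(q.max(0).astype(int)+1,[512,384]); return (*lo,*hi)
def seg(im):
    b,g,r_=[im[...,i].astype(int) for i in range(3)]
    jig=(g>95)&(r_-b>15)&(g-b>8); wh=(g>120)&(abs(r_-b)<40)
    return jig,wh
def big(m):
    n,l,s,_=cv2.connectedComponentsWithStats(m.astype(np.uint8)); return l==1+np.argmax(s[1:,4])
E
python3 - <<'E'
from h import *
for n in('top','side'):
    im,d,c=load(n)
    print('cam',(-par(c)[1].T@par(c)[2]).round())
    for nm,x0,g,rad in(('jig',[557,205,4],gjig,105),('blank',[554,-217,40],gblank(0),140)):
        b=boxof(c,x0[0],x0[1],rad=rad)
        if nm=='jig':
            j,w=seg(im); m=j|w; 
            # keep brackets/screws inside: close
        else: m=seg(im)[1]
        mm=np.zeros_like(m); mm[b[1]:b[3],b[0]:b[2]]=m[b[1]:b[3],b[0]:b[2]]
        mm=big(mm)
        if nm=='jig': 
            k=cv2.findContours(mm.astype(np.uint8),0,2)[0]; f=np.zeros(mm.shape,np.uint8); cv2.fillPoly(f,[cv2.convexHull(np.vstack(k))],1); mm=f>0
        print(n,nm,fit(c,mm,b,g,x0),b)
        if n=='top' and nm=='blank':
            print([fit(c,mm,b,g,[x0[0],x0[1],a]) for a in(-50,130)])
E
```

```text
cam [ 460.  -24. 1161.]
top jig (array([539.12, 188.36,   4.14]), np.float64(110.5), np.float64(3187.0)) (np.int64(144), np.int64(142), np.int64(217), np.int64(215))
top blank (array([ 562.98, -185.29,   38.29]), np.float64(255.6), np.float64(3262.0)) (np.int64(275), np.int64(133), np.int64(372), np.int64(231))
[(array([ 565.77, -190.32,  -51.26]), np.float64(1243.5), np.float64(3262.0)), (array([ 565.77, -190.32,  128.74]), np.float64(1243.5), np.float64(3262.0))]
cam [133. 808. 979.]
side jig (array([540.4 , 184.33,   3.35]), np.float64(70.6), np.float64(2301.0)) (np.int64(175), np.int64(215), np.int64(265), np.int64(286))
side blank (array([ 561.1 , -183.97,   38.46]), np.float64(151.1), np.float64(1268.0)) (np.int64(227), np.int64(141), np.int64(321), np.int64(205))
```

```bash
python3 - <<'E'
from h import *
for n in('top','side'):
    im,d,c=load(n)
    for nm,x0,g,rad in(('jig',[540,186,4],gjig,115),('blank',[562,-185,38],gblank(0),135)):
        b=boxof(c,x0[0],x0[1],rad=rad)
        j,w=seg(im); m=(j|w) if nm=='jig' else w
        mm=np.zeros_like(m); mm[b[1]:b[3],b[0]:b[2]]=m[b[1]:b[3],b[0]:b[2]]; mm=big(mm)
        if nm=='jig': 
            k=cv2.findContours(mm.astype(np.uint8),0,2)[0]; f=np.zeros(mm.shape,np.uint8); cv2.fillPoly(f,[cv2.convexHull(np.vstack(k))],1); mm=f>0
        print(n,nm,fit(c,mm,b,g,x0))
    # brackets: bright grey-white blobs on beige
    x,y,a=540,187,3.8
    u0,v0,u1,v1=boxof(c,x,y,rad=85)
    I=im[v0:v1,u0:u1].astype(int); m=((I.min(2)>135)&(I[...,2]-I[...,0]<25)).astype(np.uint8)
    nn,l,s,ce=cv2.connectedComponentsWithStats(m)
    for i in range(1,nn):
        if s[i,4]>4: print(s[i,4],ce[i]+[u0,v0],pix2w(c,*(ce[i]+[u0,v0]),z=38).round(1))
E
python3 - <<'E'
from sys import path; path.insert(0,'.')
from h import *
c=r.calibration('top')
for z,pts in((30,[(97,92),(302,79),(314,310),(107,320)]),(40,[(121,112),(278,103),(285,286),(127,294)])):
    w=np.array([pix2w(c,134.5+(u+.5)/4+.125-.125,134.5+(v+.5)/4,z=z) for u,v in pts]); print(w.round(1).tolist(),w.mean(0).round(1))
w=np.array([pix2w(c,267.5+(u-400+.5)/4,131.5+(v+.5)/4,z=4) for u,v in[(584,86),(683,212),(577,293),(480,166)]]); print(w.round(1).tolist(),w.mean(0).round(1))
E
```

```text
top jig (array([538.61, 188.44,   4.2 ]), np.float64(127.8), np.float64(3206.0))
top blank (array([ 563.35, -185.  ,   38.35]), np.float64(259.7), np.float64(3265.0))
21 [202.19047619 162.14285714] [603.1 139.3  38. ]
18 [166.66666667 164.        ] [596.1 242.3  38. ]
24 [203.75 204.25] [481.3 131.8  38. ]
22 [168.09090909 206.22727273] [473.8 234.6  38. ]
side jig (array([540.56, 184.7 ,   3.6 ]), np.float64(70.6), np.float64(2301.0))
side blank (array([ 561.  , -184.07,   38.17]), np.float64(150.6), np.float64(1268.0))
6 [218.33333333 224.16666667] [605.1 139.7  38. ]
8 [253.375 235.125] [478.7 131.6  38. ]
8 [204.75  247.875] [594.7 243.2  38. ]
10 [240.6 259.8] [471.6 235.   38. ]
[[615.4, 267.6, 30.0], [627.2, 117.8, 30.0], [459.1, 105.2, 30.0], [449.3, 255.2, 30.0]] [537.8 186.4  30. ]
[[599.8, 247.1, 40.0], [608.0, 133.5, 40.0], [475.9, 125.3, 40.0], [468.3, 238.9, 40.0]] [538.  186.2  40. ]
[[639.5, -187.5, 4.0], [546.6, -261.4, 4.0], [485.4, -183.6, 4.0], [578.5, -110.9, 4.0]] [ 562.5 -185.8    4. ]
```

Jig: about (538,187), yaw 3.9°. Blank: about (562,-185), yaw 38.3°. Next I move above the blank, then turn to yaw 128.3°.

```bash
python3 -m handwheel '[[0.0356,-0.0178,0.0076,0,0,0,0.085],[0.0356,-0.0178,0.0076,0,0,0,0.085],[0.0356,-0.0178,0.0076,0,0,0,0.085],[0.0356,-0.0178,0.0076,0,0,0,0.085],[0.0356,-0.0178,0.0076,0,0,0,0.085],[0.0356,-0.0178,0.0076,0,0,0,0.085],[0.0356,-0.0178,0.0076,0,0,0,0.085],[0.0356,-0.0178,0.0076,0,0,0,0.085]]' 50
python3 -m handwheel '[[0.0356,-0.0178,0.0076,0,0,0,0.05],[0.0356,-0.0178,0.0076,0,0,0,0.05],[0.0356,-0.0178,0.0076,0,0,0,0.05],[0.0356,-0.0178,0.0076,0,0,0,0.05],[0.0356,-0.0178,0.0076,0,0,0,0.05],[0,0,0,0,0,-6.75,0.05],[0,0,0,0,0,-6.75,0.05],[0,0,0,0,0,-6.75,0.05]]'
python3 -m handwheel '[[0,0,0,0,0,-6.75,0.05],[0,0,0,0,0,-6.75,0.05],[0,0,0,0,0,-6.75,0.05],[0,0,0,0,0,-6.75,0.05],[0,0,0,0,0,-6.75,0.05],[0,0,0,0,0,-6.75,0.05],[0,0,0,0,0,-6.75,0.05],[0,0,0,0,0,-6.75,0.05]]'
python3 -m handwheel '[[0,0,0,0,0,-6.75,0.05],[0,0,0,0,0,-6.75,0.05],[0,0,0,0,0,-6.75,0.05],[0,0,0,0,0,-6.75,0.05],[0,0,0,0,0,-6.75,0.05],[0,0,0,0,0,0,0.05],[0,0,0,0,0,0,0.05]]'
```

```text
time: 0.77
tool_pos: [426.8, -328.3, 188.8]
tcp_rot: [-180.0, 0.0, 20.3]
ft_force: [0.7, -0.1, 1.2]
finger_gap: 84.7
grip_force: 0.0
time: 1.43
tool_pos: [562.1, -183.5, 150.4]
tcp_rot: [-179.9, 0.0, 41.0]
ft_force: [-0.8, 0.9, 0.1]
finger_gap: 49.7
grip_force: 0.0
time: 2.1
tool_pos: [561.7, -184.7, 150.9]
tcp_rot: [-179.9, -0.0, 94.9]
ft_force: [-0.1, 0.3, 0.1]
finger_gap: 50.2
grip_force: 0.0
time: 2.68
tool_pos: [561.8, -184.8, 151.1]
tcp_rot: [-180.0, -0.0, 128.1]
ft_force: [0.2, 0.0, -0.4]
finger_gap: 50.0
grip_force: 0.0
```

```bash
python3 -m handwheel '[[0,0,0.03,0,0,0,0.05],[0,0,0.03,0,0,0,0.05],[0,0,0.03,0,0,0,0.04],[0,0,0.015,0,0,0,0.035],[0,0,0.01,0,0,0,0.03],[0,0,0.005,0,0,0,0.03],[0,0,0,0,0,0,0.03],[0,0,0,0,0,0,0.03]]' 60
python3 -m handwheel '[[0,0,0,0,0,0,0.02],[0,0,0,0,0,0,0.01],[0,0,0,0,0,0,0],[0,0,0,0,0,0,0],[0,0,0,0,0,0,0],[0,0,0,0,0,0,0]]' 60
python3 -m handwheel '[[0,0,-0.003,0,0,0,0],[0,0,-0.005,0,0,0,0],[0,0,-0.01,0,0,0,0],[0,0,-0.01,0,0,0,0],[0,0,-0.01,0,0,0,0],[0,0,-0.01,0,0,0,0],[0,0,-0.01,0,0,0,0],[0,0,0,0,0,0,0]]'
```

```text
time: 3.35
tool_pos: [562.8, -185.2, 32.6]
tcp_rot: [180.0, 0.1, 128.3]
ft_force: [-0.1, 0.5, 0.1]
finger_gap: 30.1
grip_force: 0.0
time: 3.85
tool_pos: [563.2, -185.4, 33.3]
tcp_rot: [179.9, 0.1, 128.3]
ft_force: [-1.6, -0.4, 6.2]
finger_gap: 6.8
grip_force: 61.2
time: 4.52
tool_pos: [563.9, -185.6, 93.0]
tcp_rot: [179.9, 0.2, 128.3]
ft_force: [1.2, -0.0, -5.2]
finger_gap: 7.0
grip_force: 59.3
```

The blank is held, with about 5 N of weight on the wrist. Next I lift, turn and carry it over the jig.

```bash
python3 -m handwheel '[[0,0,-0.005,0,0,2.3,0],[0,0,-0.005,0,0,4.3,0],[0,0,-0.005,0,0,4.3,0],[0,0,-0.005,0,0,4.3,0],[0,0,-0.005,0,0,4.3,0],[0,0,-0.005,0,0,4.3,0],[0,0,-0.005,0,0,4.3,0],[0,0,0,0,0,4.3,0]]'
python3 -m handwheel '[[0.006,0,0,0,0,2,0],[0.013,0,0,0,0,0,0],[0.02,0,0,0,0,0,0],[0.02,0,0,0,0,0,0],[0.02,0,0,0,0,0,0],[0.02,0,0,0,0,0,0],[0.02,0,0,0,0,0,0],[0.02,0,0,0,0,0,0]]'
python3 -m handwheel '[[0.02,0,0,0,0,0,0],[0.02,0,0,0,0,0,0],[0.02,0,0,0,0,0,0],[0.02,0,0,0,0,0,0],[0.02,0,0,0,0,0,0],[0.02,0,0,0,0,0,0],[0.02,0,0,0,0,0,0],[0.02,0,0,0,0,0,0]]'
python3 -m handwheel '[[0.02,0,0,0,0,0,0],[0.02,0,0,0,0,0,0],[0.015,0,0,0,0,0,0],[0.012,0,0,0,0,0,0],[0.007,0,0,0,0,0,0],[0,0,0,0,0,0,0],[0,0,0,0,0,0,0],[0,0,0,0,0,0,0]]'
python3 - <<'E'
from h import *
s=r.sense(); print(s['tool_pos'],s['tcp_rot'],s['ft_force'],s['finger_gap'],s['joint_pos'])
z0=s['tool_pos'][2]-33.2
for n in('top','side'):
    im,d,c=shot(n)
    b=boxof(c,s['tool_pos'][0],s['tool_pos'][1],z=z0,rad=110)
    cv2.imwrite(f'pics/{n}1.png',cv2.resize(im[b[1]:b[3],b[0]:b[2]],None,fx=4,fy=4,interpolation=cv2.INTER_CUBIC)); print(n,b)
a,b=[cv2.imread(f'pics/{n}1.png') for n in('top','side')]
H=max(a.shape[0],b.shape[0]); p=lambda q:cv2.copyMakeBorder(q,0,H-q.shape[0],0,0,0)
i=np.hstack([p(a),p(b)]); print(i.shape,a.shape); f=min(1,800/i.shape[1]); cv2.imwrite('pics/both1.png',cv2.resize(i,None,fx=f,fy=f))
E
```

```text
time: 5.18
tool_pos: [562.6, -185.1, 125.6]
tcp_rot: [179.9, 0.0, 95.7]
ft_force: [0.0, 0.5, -7.1]
finger_gap: 6.8
grip_force: 59.3
time: 5.85
tool_pos: [551.7, -44.4, 124.2]
tcp_rot: [-180.0, -0.0, 94.0]
ft_force: [-0.6, 0.4, -7.2]
finger_gap: 7.2
grip_force: 59.2
time: 6.52
tool_pos: [540.5, 115.1, 124.3]
tcp_rot: [-180.0, -0.0, 94.1]
ft_force: [-0.2, 0.7, -6.5]
finger_gap: 6.6
grip_force: 59.2
time: 7.18
tool_pos: [536.3, 186.6, 124.4]
tcp_rot: [-180.0, 0.0, 93.9]
ft_force: [-0.1, 0.2, -6.4]
finger_gap: 7.0
grip_force: 59.2
[536.27533959 186.55331992 124.3781318 ] [-1.79986613e+02  2.72788298e-02  9.39197235e+01] [-0.06465889  0.17297    -6.44519629] 6.968514603953213 [ 1.40226001e+01  7.99217816e+00  9.81954662e+01 -2.55170185e-02
  7.38303215e+01  1.01099896e+01]
top (np.int64(140), np.int64(143), np.int64(223), np.int64(225))
side (np.int64(178), np.int64(197), np.int64(276), np.int64(271))
(328, 724, 3) (328, 332, 3)
```

View pics/both1.png

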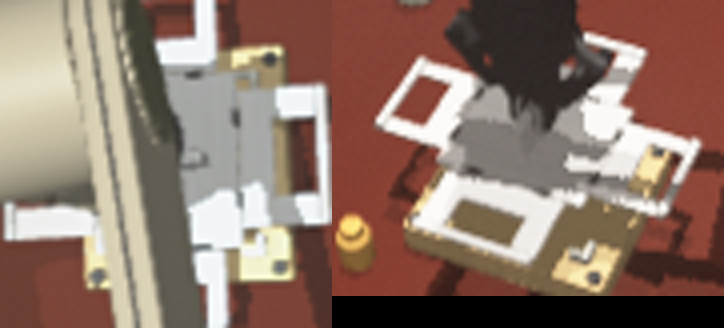

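The blank hangs level over the beige jig, brass weight at (352,235) in the right-hand crop, clear of it. I'll lower it to just above the brackets and measure the offset there.

```bash
python3 -m handwheel '[[0,0.0017,0.005,0,0,0,0],[0,0,0.01,0,0,0,0],[0,0,0.01,0,0,0,0],[0,0,0.01,0,0,0,0],[0,0,0.005,0,0,0,0],[0,0,0.002,0,0,0,0],[0,0,0,0,0,0,0],[0,0,0,0,0,0,0]]'
python3 - <<'E'
from h import *
s=r.sense(); print(s['tool_pos'],s['tcp_rot'],s['ft_force'])
im,d,c=shot('side'); T=s['tool_pos']; z0=T[2]-33.2
u0,v0,u1,v1=b=boxof(c,T[0],T[1],z=z0,rad=112)
cv2.imwrite('pics/side2.png',cv2.resize(im[v0:v1,u0:u1],None,fx=7,fy=7,interpolation=cv2.INTER_CUBIC)); print(b)
E
```

```text
time: 7.95
tool_pos: [538.0, 187.4, 82.5]
tcp_rot: [-180.0, 0.0, 93.9]
ft_force: [-0.2, 0.5, -6.3]
finger_gap: 6.8
grip_force: 59.1
[538.01786337 187.41673632  82.46299584] [-1.79994551e+02  5.01285685e-04  9.39342367e+01] [-0.19543524  0.51519117 -6.31086209]
(np.int64(179), np.int64(205), np.int64(276), np.int64(280))
```

View pics/side2.png

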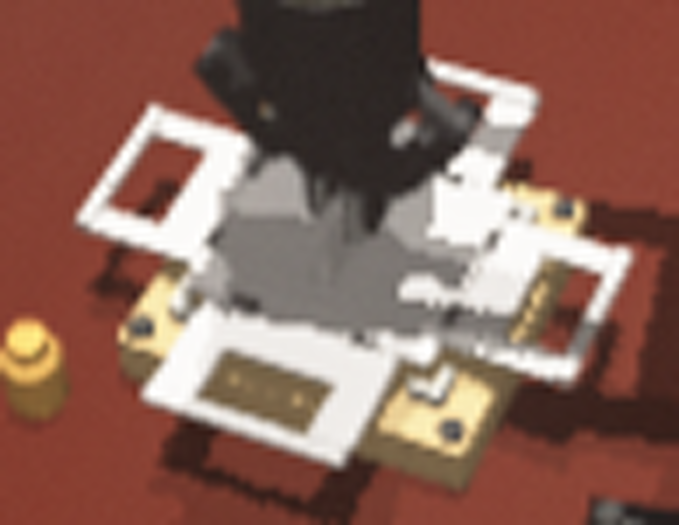

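The walls are still flat. Corners read in this crop: +x wall (153,102) and (77,222), +y wall (143,393) and (345,466), -x wall (632,250) and (572,383).

Run:
```python
from h import *
from scipy.optimize import least_squares
c=r.calibration('side'); z0=49.3
M=np.array([(122,-37),(122,37),(47,112),(-47,112),(-122,-37),(-122,37)],float)
px=np.array([(153,102),(77,222),(143,393),(345,466),(632,250),(572,383)],float); px=np.array([179,205])+(px+.5)/7-.5
f=lambda p:(w2pix(c,np.c_[M@rz(p[2]).T+p[:2],np.full(6,z0+p[3])])-px).ravel()
for z in(2,4,6):
    s=least_squares(lambda p:f([*p,z]),[538,188,4]); print(z,s.x.round(2),s.fun.round(2))
g=gblank(z0); im,d,c2=load('side'); b=boxof(c,538,188,z=z0,rad=125); m=big(np.where(np.ones_like(im[...,0])>0,seg(im)[1],0))
u0,v0,u1,v1=b; t=m[v0:v1,u0:u1].astype(float)
W=ras(c,[[(x,y,z0+4) for x,y in q] for q in ([(72,-45),(130,-45),(130,45),(72,45)],[(-55,62),(55,62),(55,120),(-55,120)])],538,188,3.9,b)>.5
gg=lambda p:np.abs(g(c,p,b)-t)[W].sum()
s=minimize(gg,[538,188,4],method='Nelder-Mead',options=dict(initial_simplex=[[538,188,4],[543,188,4],[538,193,4],[538,188,7]])); print(s.x,s.fun,W.sum())
```

```text
2 [538.29 185.79   3.97] [-0.05  0.44 -0.11 -0.47  0.16  0.4  -0.35 -0.34  0.16  0.47  0.2  -0.46]
4 [537.45 187.01   3.96] [-0.09  0.38 -0.18 -0.51  0.1   0.42 -0.35 -0.3   0.25  0.46  0.28 -0.44]
6 [536.6  188.24   3.95] [-0.13  0.31 -0.25 -0.55  0.04  0.44 -0.35 -0.26  0.34  0.44  0.35 -0.42]
[498.          92.44444444  44.33333333] 0.0 980
```

Blank and jig agree within about 0.5 mm, so I lower it gently.

```bash
python3 -m handwheel '[[0,0,0.004,0,0,0,0],[0,0,0.004,0,0,0,0],[0,0,0.002,0,0,0,0],[0,0,0.001,0,0,0,0],[0,0,0,0,0,0,0]]'
python3 -m handwheel '[[0,0,0.002,0,0,0,0],[0,0,0.002,0,0,0,0],[0,0,0.001,0,0,0,0],[0,0,0,0,0,0,0],[0,0,0,0,0,0,0]]'
python3 -m handwheel '[[0,0,0.001,0,0,0,0],[0,0,0.001,0,0,0,0],[0,0,0,0,0,0,0],[0,0,0,0,0,0,0]]'
```

```text
time: 8.42
tool_pos: [537.7, 187.3, 71.0]
tcp_rot: [-180.0, 0.0, 93.9]
ft_force: [-0.5, -0.0, -6.4]
finger_gap: 6.6
grip_force: 59.2
time: 8.83
tool_pos: [537.9, 187.3, 66.4]
tcp_rot: [-180.0, 0.0, 93.9]
ft_force: [0.2, 0.4, -6.4]
finger_gap: 6.7
grip_force: 59.3
time: 9.17
tool_pos: [537.9, 187.3, 64.4]
tcp_rot: [-180.0, 0.0, 93.9]
ft_force: [0.1, 1.2, -5.8]
finger_gap: 7.0
grip_force: 59.3
```

```bash
python3 -m handwheel '[[0,0,0.0005,0,0,0,0],[0,0,0.0005,0,0,0,0],[0,0,0,0,0,0,0],[0,0,0,0,0,0,0]]'
python3 -m handwheel '[[0,0,0.0005,0,0,0,0],[0,0,0,0,0,0,0],[0,0,0,0,0,0,0]]'
```

```text
time: 9.5
tool_pos: [538.0, 187.3, 63.5]
tcp_rot: [180.0, 0.0, 93.9]
ft_force: [0.0, 0.2, -6.0]
finger_gap: 6.6
grip_force: 59.3
time: 9.75
tool_pos: [538.1, 187.4, 63.3]
tcp_rot: [180.0, -0.0, 93.9]
ft_force: [-2.3, -1.0, -1.7]
finger_gap: 6.8
grip_force: 59.7
```

```bash
python3 -m handwheel '[[0,0,0.0005,0,0,0,0],[0,0,0,0,0,0,0],[0,0,0,0,0,0,0.012],[0,0,0,0,0,0,0.03],[0,0,0,0,0,0,0.03],[0,0,0,0,0,0,0.03]]' 20
python3 -m handwheel '[[0,0,-0.02,0,0,0,0.03],[0,0,-0.04,0,0,0,0.03],[0,0,-0.04,0,0,0,0.02],[0,0,-0.02,0,0,0,0.02],[0,0,0,0,0,0,0.013],[0,0,0,0,0,0,0.013]]'
python3 - <<'E'
from h import *
s=r.sense(); print(s['tool_pos'],s['tcp_rot'],s['joint_pos'])
im,d,c=shot('side')
u0,v0,u1,v1=b=boxof(c,538,187,z=30,rad=112)
cv2.imwrite('pics/side3.png',cv2.resize(im[v0:v1,u0:u1],None,fx=7,fy=7,interpolation=cv2.INTER_CUBIC)); print(b)
P=cloud(c,d)
for x,y in((20,20),(20,-20),(-20,20),(-20,-20),(50,40),(-50,40),(50,-40),(-50,-40),(40,44),(118,30),(-118,30),(40,108),(40,-108),(75,0),(-75,0),(0,62)):
    w=np.array([*(rz(3.9)@[x,y]+[538,187]),34]); u,v=np.round(w2pix(c,w)[0]).astype(int); print((x,y),np.median(P[v-1:v+2,u-1:u+2,2]).round(1),end='; ')
E
```

```text
time: 10.25
tool_pos: [538.5, 187.5, 62.9]
tcp_rot: [179.9, -0.0, 93.9]
ft_force: [0.1, 0.2, -0.7]
finger_gap: 29.8
grip_force: 0.0
time: 10.75
tool_pos: [539.4, 187.7, 184.7]
tcp_rot: [179.7, -0.0, 93.9]
ft_force: [-0.8, 0.8, -0.2]
finger_gap: 12.8
grip_force: 0.0
[539.40722156 187.70360059 184.69919883] [ 1.79743650e+02 -4.61385150e-02  9.39280493e+01] [1.40434323e+01 5.05614154e+00 9.47838291e+01 4.04264911e-04
 7.98995607e+01 1.01154163e+01]
(np.int64(180), np.int64(208), np.int64(276), np.int64(284))
(20, 20) 31.3; (20, -20) 32.3; (-20, 20) 31.8; (-20, -20) 31.9; (50, 40) 31.2; (-50, 40) 31.2; (50, -40) 33.2; (-50, -40) 31.7; (40, 44) 31.4; (118, 30) 33.9; (-118, 30) 35.3; (40, 108) 32.4; (40, -108) 35.9; (75, 0) 31.9; (-75, 0) 31.8; (0, 62) 32.6;
```

View pics/side3.png

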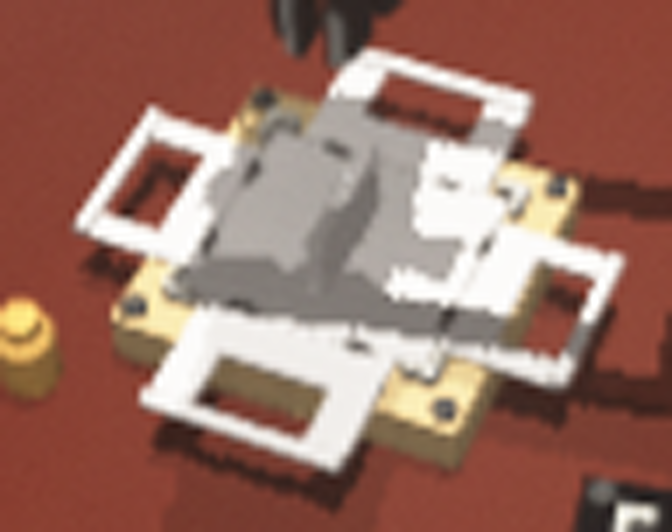

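Seated: the base plane is even and its corners lie inside the brackets. Now wall a: tilt the tool 35° pointing inward, cage the bar loosely, and lift from below along the arc.

```bash
cat >> h.py <<'E'
C=np.array([538.,187.2]); YAW=3.9
def J2W(X,Y,Z): return np.array([*(C+rz(YAW)@[X,Y]),Z])
def tooldelta(target):
    s=r.sense(); M=R.from_euler('xyz',s['tcp_rot'],degrees=True); return M.inv().apply(np.array(target)-s['tool_pos']).round(1)
def pose(wall,phi,th=0,ahead=8,back=0):
    "TCP (jig frame) for a bar at wall angle th; tool tilted phi inward"
    h,(dx,dy)={'a':(60,(1,0)),'b':(50,(0,1)),'c':(60,(-1,0)),'d':(50,(0,-1))}[wall]
    t=np.radians(th); p=np.radians(phi); k=ahead+back
    o=h+58*np.cos(t)-2*np.sin(t)+k*np.sin(p); z=32+58*np.sin(t)+2*np.cos(t)+k*np.cos(p)
    return J2W(o*dx,o*dy,z)
E
python3 - <<'E'
from h import *
phi=35;p=np.radians(phi)
t=np.radians(np.linspace(0,90,17)); o=58*np.cos(t)-2*np.sin(t); z=58*np.sin(t)+2*np.cos(t)
do,dd=np.diff(o),-np.diff(z)
print(np.c_[do*np.cos(p)+dd*np.sin(p),-do*np.sin(p)+dd*np.cos(p)].round(1).tolist())
s=r.sense(); M=R.from_euler('xyz',s['tcp_rot'],degrees=True)*R.from_rotvec([35,0,0],degrees=True)
print(M.inv().apply(pose('a',35,back=60)-s['tool_pos']).round(1))
E
```

```text
[[-3.6, -4.4], [-4.1, -4.0], [-4.4, -3.6], [-4.8, -3.1], [-5.0, -2.6], [-5.3, -2.1], [-5.5, -1.6], [-5.6, -1.1], [-5.7, -0.5], [-5.7, 0.0], [-5.7, 0.6], [-5.6, 1.2], [-5.4, 1.7], [-5.2, 2.2], [-5.0, 2.7], [-4.7, 3.2]]
[ -0.3 181.7 -13.7]
```

```bash
python3 -m handwheel '[[0,0,0,7,0,0,0.016],[0,0,0,7,0,0,0.016],[0,0,0,7,0,0,0.016],[0,0,0,7,0,0,0.016],[0,0,0,7,0,0,0.016],[0,0.03,0,0,0,0,0.016],[0,0.03,0,0,0,0,0.016],[0,0.03,0,0,0,0,0.016]]' 20
python3 -m handwheel '[[0,0.03,-0.003,0,0,0,0.016],[0,0.03,-0.005,0,0,0,0.016],[0,0.02,-0.005,0,0,0,0.016],[0,0.011,-0.001,0,0,0,0.016],[0,0,0,0,0,0,0.016],[0,0,0,0,0,0,0.016]]'
python3 - <<'E'
from h import *
print(tooldelta(pose('a',35,back=60)),tooldelta(pose('a',35)),r.sense()['joint_pos'].round(1))
E
```

```text
time: 11.47
tool_pos: [611.3, 192.1, 126.9]
tcp_rot: [-144.7, 0.0, 93.9]
ft_force: [1.0, -1.0, 0.2]
finger_gap: 16.6
grip_force: 0.0
time: 11.97
tool_pos: [690.0, 197.6, 86.4]
tcp_rot: [-144.6, 0.0, 93.9]
ft_force: [0.2, -0.3, 0.1]
finger_gap: 16.0
grip_force: 0.0
[-0.   1.9 -5.4] [ 0.   2.2 54.6] [ 10.2  75.7  12.1   4.5 127.3   7.8]
```

```bash
python3 -m handwheel '[[0,0.002,0.012,0,0,0,0.016],[0,0,0.012,0,0,0,0.016],[0,0,0.01,0,0,0,0.016],[0,0,0.01,0,0,0,0.016],[0,0,0.007,0,0,0,0.016],[0,0,0.0035,0,0,0,0.016],[0,0,0,0,0,0,0.012],[0,0,0,0,0,0,0.012]]'
python3 - <<'E'
from h import *
print(tooldelta(pose('a',35)),r.sense()['joint_pos'].round(1),r.sense()['ft_force'])
im,d,c=shot('side')
u0,v0,u1,v1=b=boxof(c,600,187,z=40,rad=112)
cv2.imwrite('pics/side4.png',cv2.resize(im[v0:v1,u0:u1],None,fx=7,fy=7,interpolation=cv2.INTER_CUBIC)); print(b)
E
```

```text
time: 12.63
tool_pos: [661.8, 196.0, 47.0]
tcp_rot: [-145.0, -0.0, 93.9]
ft_force: [-0.3, -0.1, -0.6]
finger_gap: 11.5
grip_force: 0.0
[-0.4  2.4  6.2] [ 10.4  67.6  29.3   4.2 117.8   7.2] [-0.30542205 -0.12724778 -0.57631212]
(np.int64(163), np.int64(201), np.int64(259), np.int64(274))
```

View pics/side4.png

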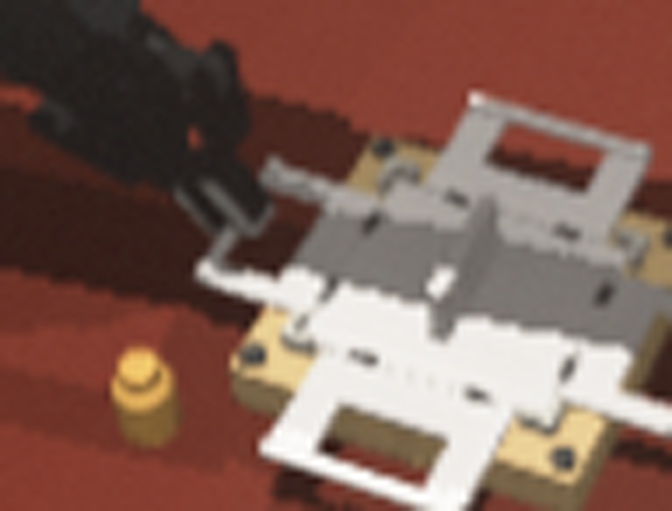

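The fingers straddle wall a's bar, with the tips at (240,215) in the crop. I'll go a bit deeper, then follow the arc.

```bash
python3 -m handwheel '[[0,0.001,0.003,0,0,0,0.012],[0,0.001,0.003,0,0,0,0.012],[0,0,0,0,0,0,0.012],[0,-0.0036,-0.0044,0,0,0,0.012],[0,-0.0041,-0.004,0,0,0,0.012],[0,-0.0044,-0.0036,0,0,0,0.012]]'
python3 -c "
from h import *
print(tooldelta(pose('a',35,17)))"
python3 -m handwheel '[[0,-0.0048,-0.0031,0,0,0,0.012],[0,-0.005,-0.0026,0,0,0,0.012],[0,-0.0053,-0.0021,0,0,0,0.012],[0,-0.0055,-0.0016,0,0,0,0.012],[0,-0.0056,-0.0011,0,0,0,0.012]]'
python3 -c "
from h import *
print(tooldelta(pose('a',35,45)))"
```

```text
time: 13.18
tool_pos: [657.3, 195.5, 57.0]
tcp_rot: [-145.0, 0.0, 93.9]
ft_force: [1.1, -0.4, -1.0]
finger_gap: 12.2
grip_force: 0.6
[-0.2 -0.4 -0.3]
time: 13.6
tool_pos: [641.5, 194.6, 80.9]
tcp_rot: [-145.0, -0.0, 93.9]
ft_force: [2.4, 1.0, 0.3]
finger_gap: 12.2
grip_force: 0.8
[-0.3  0.3 -0.3]
```

```bash
python3 -m handwheel '[[0,-0.0057,-0.0005,0,0,0,0.012],[0,-0.0057,0,0,0,0,0.012],[0,-0.0057,0.0006,0,0,0,0.012],[0,-0.0056,0.0012,0,0,0,0.012],[0,-0.0054,0.0017,0,0,0,0.012],[0,-0.0052,0.0022,0,0,0,0.012],[0,-0.005,0.0027,0,0,0,0.012],[0,-0.0047,0.0032,0,0,0,0.012]]'
python3 -m handwheel '[[0,-0.0012,0.0008,0,0,0,0.012],[0,-0.0008,0.0006,0,0,0,0.012],[0,0,0,0,0,0,0.012]]'
python3 -c "
from h import *
print(tooldelta(pose('a',35,90)))"
```

```text
time: 14.27
tool_pos: [599.4, 191.7, 96.0]
tcp_rot: [-145.0, -0.0, 93.9]
ft_force: [0.4, 0.2, 0.2]
finger_gap: 12.0
grip_force: 0.5
time: 14.52
tool_pos: [597.4, 191.5, 95.7]
tcp_rot: [-145.0, 0.0, 93.9]
ft_force: [-0.4, -0.3, 1.1]
finger_gap: 12.0
grip_force: 0.0
[-0.3  2.  -2.4]
```

```bash
for i in 1; do python3 -m handwheel '[[0,-0.001,0.0005,0,0,0,0.012],[0,-0.001,0.0005,0,0,0,0.012],[0,0,0,0,0,0,0.012]]'; done
python3 -m handwheel '[[0,-0.001,0.0005,0,0,0,0.012],[0,0,0,0,0,0,0.012],[0,0,0,0,0,0,0.012]]'
python3 -m handwheel '[[0,-0.001,0.0005,0,0,0,0.012],[0,0,0,0,0,0,0.012],[0,0,0,0,0,0,0.012]]'
```

```text
time: 14.77
tool_pos: [595.9, 191.3, 95.8]
tcp_rot: [-145.0, -0.0, 93.9]
ft_force: [2.6, 0.6, -1.2]
finger_gap: 11.8
grip_force: 1.3
time: 15.02
tool_pos: [594.6, 191.2, 95.9]
tcp_rot: [-145.0, -0.0, 93.9]
ft_force: [3.3, 0.3, -2.0]
finger_gap: 12.1
grip_force: 1.8
time: 15.27
tool_pos: [594.0, 191.3, 96.6]
tcp_rot: [-145.1, -0.0, 93.9]
ft_force: [5.1, 0.5, -1.0]
finger_gap: 11.8
grip_force: 2.5
```

```bash
python3 -m handwheel '[[0,0.002,-0.001,0,0,0,0.014],[0,0.002,-0.001,0,0,0,0.016],[0,0,-0.005,0,0,0,0.018],[0,0,-0.01,0,0,0,0.018],[0,0,-0.02,0,0,0,0.018],[0,0,-0.03,0,0,0,0.018],[0,0,-0.03,0,0,0,0.018],[0,0,0,0,0,0,0.018]]'
python3 - <<'E'
from h import *
print(r.sense()['joint_pos'].round(1))
for n in('side',):
    im,d,c=shot(n)
    u0,v0,u1,v1=b=boxof(c,560,187,z=60,rad=112)
    cv2.imwrite('pics/side5.png',cv2.resize(im[v0:v1,u0:u1],None,fx=7,fy=7,interpolation=cv2.INTER_CUBIC)); print(b)
    P=cloud(c,d).reshape(-1,3); q=(P[:,:2]-C)@rz(YAW); m=(abs(q[:,1])<36)&(q[:,0]>30)&(q[:,0]<90)&(P[:,2]>45)&(P[:,2]<110); 
    Q=np.c_[q[m],P[m,2]]; print(len(Q)); A=np.polyfit(Q[:,2],Q[:,0],1); print(A, np.degrees(np.arctan(A[0])),Q[:,2].max(),np.polyval(A,[50,90]))
    for x,y in((20,20),(20,-20),(-20,20),(-20,-20),(-50,40),(-50,-40)):
        w=np.array([*(rz(3.9)@[x,y]+[538,187]),34]); u,v=np.round(w2pix(c,w)[0]).astype(int); print((x,y),np.median(cloud(c,d)[v-1:v+2,u-1:u+2,2]).round(1),end='; ')
E
```

```text
time: 15.93
tool_pos: [655.9, 195.3, 179.6]
tcp_rot: [-145.5, -0.1, 93.9]
ft_force: [1.0, -0.9, 2.2]
finger_gap: 18.4
grip_force: 0.0
[ 10.4  59.9  27.7   4.6 126.6   8.1]
(np.int64(172), np.int64(200), np.int64(270), np.int64(275))
103
[-5.12713613e-02  5.91474138e+01] -2.9350625592612225 94.23971282164278 [56.58384573 54.53299128]
(20, 20) 31.5; (20, -20) 32.5; (-20, 20) 31.5; (-20, -20) 32.7; (-50, 40) 31.7; (-50, -40) 32.2;
```

View pics/side5.png

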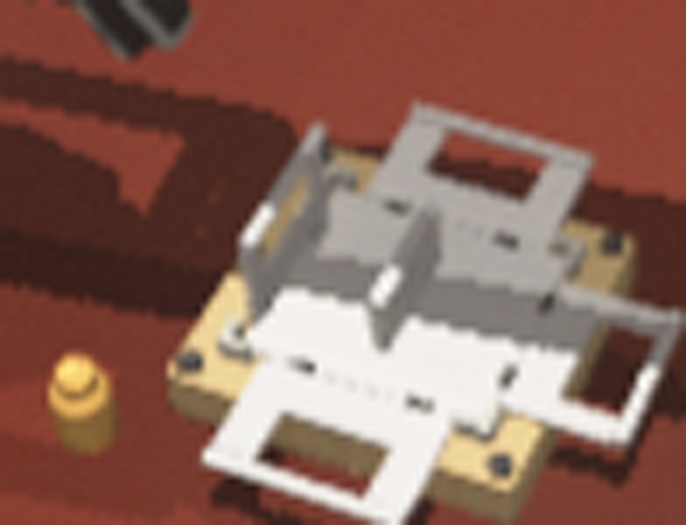

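Wall a stands upright at (285,210) in the crop, and the base is still flat. Next is wall b.

```bash
python3 -m handwheel '[[0.0245,-0.0161,0.0113,0,0,0,0.016],[0.0245,-0.0161,0.0113,0,0,0,0.016],[0.0245,-0.0161,0.0113,0,0,0,0.016],[0.0245,-0.0161,0.0113,0,0,0,0.016],[0.0245,-0.0161,0.0113,0,0,0,0.016],[0.0245,-0.0161,0.0113,0,0,0,0.016],[0,0,0,0,-3.97,-5.67,0.016],[0,0,0,0,-3.97,-5.67,0.016]]'
python3 -m handwheel '[[0,0,0,0,-3.97,-5.67,0.016],[0,0,0,0,-3.97,-5.67,0.016],[0,0,0,0,-3.97,-5.67,0.016],[0,0,0,0,-3.97,-5.67,0.016],[0,0,0,0,-3.97,-5.67,0.016],[0,0,0,0,-3.97,-5.67,0.016],[0,0,0,0,-3.97,-5.67,0.016],[0,0,0,0,-3.97,-5.67,0.016]]'
python3 -m handwheel '[[0,0,0,0,-3.97,-5.67,0.016],[0,0,0,0,-3.97,-5.67,0.016],[0,0,0,0,-3.97,-5.67,0.016],[0,0,0,0,0,0,0.016],[0,0,0,0,0,0,0.016]]'
python3 -c "
from h import *
print(tooldelta(pose('b',35,back=60)),r.sense()['joint_pos'].round(1))"
```

```text
time: 16.65
tool_pos: [522.2, 333.9, 172.7]
tcp_rot: [-144.8, 0.0, 108.1]
ft_force: [0.1, -0.5, 0.9]
finger_gap: 15.8
grip_force: 0.0
time: 17.32
tool_pos: [523.6, 333.7, 172.3]
tcp_rot: [-144.9, -0.1, 163.5]
ft_force: [-0.0, 1.0, 0.4]
finger_gap: 15.9
grip_force: 0.0
time: 17.73
tool_pos: [522.9, 333.7, 173.0]
tcp_rot: [-145.0, -0.1, -176.2]
ft_force: [0.4, -0.3, -0.1]
finger_gap: 16.0
grip_force: 0.0
[-5.2 47.7 68.2] [ 42.2  33.7  67.7 -27.2 100.9 -51.5]
```

```bash
python3 -m handwheel '[[-0.001,0.016,0.022,0,0,0,0.016],[-0.002,0.016,0.022,0,0,0,0.016],[-0.002,0.0157,0.022,0,0,0,0.016],[0,0,0.018,0,0,0,0.016],[0,0,0.016,0,0,0,0.016],[0,0,0.012,0,0,0,0.016],[0,0,0.006,0,0,0,0.016],[0,0,0,0,0,0,0.016]]'
python3 -c "
from h import *
print(tooldelta(pose('b',35)))"
```

```text
time: 18.4
tool_pos: [531.2, 304.0, 48.0]
tcp_rot: [-144.9, -0.1, -176.3]
ft_force: [-1.4, 0.1, 0.3]
finger_gap: 16.3
grip_force: 0.0
[1.1 0.7 8.7]
```

```bash
python3 -m handwheel '[[0,0.0005,0.005,0,0,0,0.016],[0,0,0.0035,0,0,0,0.014],[0,0,0,0,0,0,0.012],[0,0,0,0,0,0,0.012],[0,-0.0036,-0.0044,0,0,0,0.012],[0,-0.0041,-0.004,0,0,0,0.012],[0,-0.0044,-0.0036,0,0,0,0.012]]'
python3 -c "
from h import *
print(tooldelta(pose('b',35,17)))"
python3 -m handwheel '[[0,-0.0048,-0.0031,0,0,0,0.012],[0,-0.005,-0.0026,0,0,0,0.012],[0,-0.0053,-0.0021,0,0,0,0.012],[0,-0.0055,-0.0016,0,0,0,0.012],[0,-0.0056,-0.0011,0,0,0,0.012]]'
python3 -m handwheel '[[0,-0.0057,-0.0005,0,0,0,0.012],[0,-0.0057,0,0,0,0,0.012],[0,-0.0057,0.0006,0,0,0,0.012],[0,-0.0056,0.0012,0,0,0,0.012],[0,-0.0054,0.0017,0,0,0,0.012],[0,-0.0052,0.0022,0,0,0,0.012],[0,-0.005,0.0027,0,0,0,0.012],[0,-0.0047,0.0032,0,0,0,0.012]]'
python3 -c "
from h import *
print(tooldelta(pose('b',35,90)))"
```

```text
time: 18.98
tool_pos: [531.9, 298.9, 59.9]
tcp_rot: [-145.1, 0.0, -176.1]
ft_force: [-1.1, 3.4, 0.3]
finger_gap: 11.9
grip_force: 1.4
[ 1.6 -0.6  3.4]
time: 19.4
tool_pos: [533.1, 282.2, 83.1]
tcp_rot: [-145.0, 0.0, -176.1]
ft_force: [0.2, 1.8, -0.3]
finger_gap: 11.9
grip_force: 0.8
time: 20.07
tool_pos: [535.8, 240.6, 98.1]
tcp_rot: [-145.0, -0.0, -176.1]
ft_force: [-0.8, 1.2, 0.0]
finger_gap: 12.3
grip_force: 0.5
[1.4 0.2 1.7]
```

```bash
python3 -m handwheel '[[0,-0.001,0.0006,0,0,0,0.012],[0,-0.001,0.0006,0,0,0,0.012],[0,-0.001,0.0006,0,0,0,0.012],[0,-0.001,0.0005,0,0,0,0.012],[0,0,0,0,0,0,0.012],[0,0,0,0,0,0,0.012]]'
python3 -m handwheel '[[0,-0.001,0.0005,0,0,0,0.012],[0,0,0,0,0,0,0.012],[0,0,0,0,0,0,0.012]]'
```

```text
time: 20.57
tool_pos: [535.9, 236.8, 98.2]
tcp_rot: [-145.0, -0.0, -176.1]
ft_force: [0.2, 2.4, -2.4]
finger_gap: 12.0
grip_force: 1.6
time: 20.82
tool_pos: [535.9, 235.8, 98.5]
tcp_rot: [-145.0, -0.0, -176.1]
ft_force: [-1.7, 5.4, -1.1]
finger_gap: 12.2
grip_force: 2.2
```

```bash
python3 -m handwheel '[[0,0.002,-0.001,0,0,0,0.014],[0,0.002,-0.001,0,0,0,0.016],[0,0,-0.005,0,0,0,0.018],[0,0,-0.01,0,0,0,0.018],[0,0,-0.02,0,0,0,0.018],[0,0,-0.03,0,0,0,0.018],[0,0,-0.03,0,0,0,0.018],[0,0,0,0,0,0,0.018]]'
python3 - <<'E'
from h import *
for n in('side','top'):
    im,d,c=shot(n)
    P=cloud(c,d).reshape(-1,3); q=(P[:,:2]-C)@rz(YAW)
    m=(abs(q[:,0])<46)&(q[:,1]>25)&(q[:,1]<90)&(P[:,2]>45)&(P[:,2]<108)
    Q=np.c_[q[m],P[m,2]]; A=np.polyfit(Q[:,2],Q[:,1],1); print(n,len(Q),np.degrees(np.arctan(A[0])),Q[:,2].max(),np.polyval(A,[50,90]))
print(tooldelta(J2W(0,-147,175)))
E
```

```text
time: 21.48
tool_pos: [534.0, 298.7, 182.8]
tcp_rot: [-145.3, 0.5, -176.0]
ft_force: [0.6, 0.6, 1.1]
finger_gap: 18.0
grip_force: 0.0
side 193 0.021280529179991663 95.85142517449907 [48.88042534 48.89528195]
top 176 -1.0031654945939101 98.30188904164218 [46.47750501 45.7770918 ]
[   2.7 -208.1  148.8]
```

```bash
python3 -m handwheel '[[0,-0.0297,0.0213,0,0,0,0.016],[0,-0.0297,0.0213,0,0,0,0.016],[0,-0.0297,0.0213,0,0,0,0.016],[0,-0.0297,0.0213,0,0,0,0.016],[0,-0.0297,0.0213,0,0,0,0.016],[0,-0.0297,0.0213,0,0,0,0.016],[0,-0.0297,0.0213,0,0,0,0.016],[0,0,0,-7,0,0,0.016]]'
python3 -m handwheel '[[0,0,0,-7,0,0,0.016],[0,0,0,-7,0,0,0.016],[0,0,0,-7,0,0,0.016],[0,0,0,-7,0,0,0.016],[0,0,0,-7,0,0,0.016],[0,0,0,-7,0,0,0.016],[0,0,0,-7,0,0,0.016],[0,0,0,-7,0,0,0.016]]'
python3 -m handwheel '[[0,0,0,-7,0,0,0.016],[0,0,0,0,0,0,0.016],[0,0,0,0,0,0,0.016]]'
python3 -c "
from h import *
print(tooldelta(pose('d',35,back=60)),tooldelta(pose('d',35)),r.sense()['joint_pos'].round(1))"
```

```text
time: 22.25
tool_pos: [546.2, 34.3, 168.6]
tcp_rot: [-151.7, -0.5, -176.2]
ft_force: [-0.9, -0.3, -0.9]
finger_gap: 15.5
grip_force: 0.0
time: 22.92
tool_pos: [549.7, 38.3, 173.5]
tcp_rot: [151.7, 0.1, -176.2]
ft_force: [-0.4, 0.1, -0.1]
finger_gap: 15.9
grip_force: 0.0
time: 23.17
tool_pos: [548.3, 37.5, 170.4]
tcp_rot: [145.0, -0.3, -176.3]
ft_force: [-0.3, 0.3, -0.5]
finger_gap: 16.0
grip_force: 0.0
[ -0.3 -43.8  67.9] [ -0.4 -43.8 127.9] [ -20.9   11.5   96.1   31.3   89.1 -119.7]
```

```bash
python3 -m handwheel '[[0,-0.015,0.023,0,0,0,0.016],[0,-0.015,0.023,0,0,0,0.016],[0,-0.0145,0.022,0,0,0,0.016],[0,0,0.018,0,0,0,0.016],[0,0,0.016,0,0,0,0.016],[0,0,0.012,0,0,0,0.016],[0,0,0.006,0,0,0,0.016],[0,0,0,0,0,0,0.016]]'
python3 -c "
from h import *
print(tooldelta(pose('d',35)),r.sense()['joint_pos'].round(1))"
```

```text
time: 23.83
tool_pos: [546.6, 72.8, 48.4]
tcp_rot: [145.1, -0.1, -176.0]
ft_force: [-0.1, 0.1, -0.5]
finger_gap: 16.0
grip_force: 0.1
[ 0.7 -2.7  7.7] [ -17.7   20.   100.4   33.1   76.6 -124.5]
```

```bash
python3 -m handwheel '[[0,-0.003,0,0,0,0,0.016],[0,0,0.004,0,0,0,0.016],[0,0,0.003,0,0,0,0.016],[0,0,0,0,0,0,0.016]]'
python3 -c "
from h import *
print(tooldelta(pose('d',35)))"
python3 -m handwheel '[[0,0,0,0,0,0,0.012],[0,0,0,0,0,0,0.012],[0,0.0036,-0.0044,0,0,0,0.012],[0,0.0041,-0.004,0,0,0,0.012],[0,0.0044,-0.0036,0,0,0,0.012]]'
python3 -c "
from h import *
print(tooldelta(pose('d',35,17)))"
```

```text
time: 24.17
tool_pos: [547.3, 72.9, 41.5]
tcp_rot: [145.0, 0.0, -176.1]
ft_force: [-0.4, 0.5, -0.2]
finger_gap: 15.9
grip_force: 0.0
[1.5 1.2 2. ]
time: 24.58
tool_pos: [547.3, 75.5, 59.0]
tcp_rot: [145.0, 0.0, -176.1]
ft_force: [0.5, -3.2, -0.1]
finger_gap: 12.3
grip_force: 1.5
[1.7 1.2 2.8]
```

```bash
python3 -m handwheel '[[0,0.0048,-0.0031,0,0,0,0.012],[0,0.005,-0.0026,0,0,0,0.012],[0,0.0053,-0.0021,0,0,0,0.012],[0,0.0055,-0.0016,0,0,0,0.012],[0,0.0056,-0.0011,0,0,0,0.012]]'
python3 -m handwheel '[[0,0.0057,-0.0005,0,0,0,0.012],[0,0.0057,0,0,0,0,0.012],[0,0.0057,0.0006,0,0,0,0.012],[0,0.0056,0.0012,0,0,0,0.012],[0,0.0054,0.0017,0,0,0,0.012],[0,0.0052,0.0022,0,0,0,0.012],[0,0.005,0.0027,0,0,0,0.012],[0,0.0047,0.0032,0,0,0,0.012]]'
python3 -c "
from h import *
print(tooldelta(pose('d',35,90)))"
python3 -m handwheel '[[0,0.001,0.0006,0,0,0,0.012],[0,0.001,0.0006,0,0,0,0.012],[0,0.001,0.0006,0,0,0,0.012],[0,0.001,0.0005,0,0,0,0.012],[0,0,0,0,0,0,0.012],[0,0,0,0,0,0,0.012]]'
```

```text
time: 25.0
tool_pos: [546.1, 91.9, 82.7]
tcp_rot: [145.0, 0.0, -176.1]
ft_force: [0.0, -2.3, -0.8]
finger_gap: 12.1
grip_force: 0.8
time: 25.67
tool_pos: [543.0, 133.5, 97.6]
tcp_rot: [145.0, -0.0, -176.1]
ft_force: [0.5, -0.6, 0.3]
finger_gap: 11.9
grip_force: 0.5
[1.4 0.5 1.6]
time: 26.17
tool_pos: [542.8, 137.2, 97.7]
tcp_rot: [145.0, -0.0, -176.1]
ft_force: [-0.0, -2.7, -2.0]
finger_gap: 12.1
grip_force: 1.3
```

```bash
python3 -m handwheel '[[0,0.001,0.0005,0,0,0,0.012],[0,0,0,0,0,0,0.012],[0,0,0,0,0,0,0.012]]'
python3 -m handwheel '[[0,0.001,0.0005,0,0,0,0.012],[0,0,0,0,0,0,0.012],[0,0,0,0,0,0,0.012]]'
```

```text
time: 26.42
tool_pos: [542.8, 138.5, 98.1]
tcp_rot: [145.0, -0.0, -176.1]
ft_force: [0.4, -2.8, -2.3]
finger_gap: 11.9
grip_force: 1.6
time: 26.67
tool_pos: [542.7, 139.5, 98.3]
tcp_rot: [145.0, 0.0, -176.1]
ft_force: [-1.0, -4.2, -1.0]
finger_gap: 11.6
grip_force: 2.0
```

```bash
python3 -m handwheel '[[0,0.001,0.0005,0,0,0,0.012],[0,0,0,0,0,0,0.012],[0,0,0,0,0,0,0.012]]'
python3 -m handwheel '[[0,-0.002,-0.001,0,0,0,0.014],[0,-0.002,-0.001,0,0,0,0.016],[0,0,-0.005,0,0,0,0.018],[0,0,-0.01,0,0,0,0.018],[0,0,-0.02,0,0,0,0.018],[0,0,-0.03,0,0,0,0.018],[0,0,-0.03,0,0,0,0.018],[0,0,0,0,0,0,0.018]]'
python3 - <<'E'
from h import *
for n in('side','top'):
    im,d,c=shot(n)
    P=cloud(c,d).reshape(-1,3); q=(P[:,:2]-C)@rz(YAW)
    m=(abs(q[:,0])<46)&(q[:,1]<-25)&(q[:,1]>-90)&(P[:,2]>45)&(P[:,2]<108)
    Q=np.c_[q[m],P[m,2]]; A=np.polyfit(Q[:,2],Q[:,1],1); print(n,len(Q),np.degrees(np.arctan(A[0])),Q[:,2].max(),np.polyval(A,[50,90]))
print(tooldelta(J2W(-145,0,175)))
E
```

```text
time: 26.92
tool_pos: [542.7, 140.7, 98.5]
tcp_rot: [145.0, 0.0, -176.1]
ft_force: [0.5, -3.5, -0.1]
finger_gap: 12.1
grip_force: 2.1
time: 27.58
tool_pos: [550.0, 78.8, 182.0]
tcp_rot: [145.2, 0.5, -176.2]
ft_force: [0.8, 0.3, 0.9]
finger_gap: 18.3
grip_force: 0.0
side 194 2.60876952345674 93.9985434178807 [-45.77178351 -43.94925919]
top 171 1.341709310963155 98.82425460511905 [-47.06432234 -46.12746128]
[147.9  86.1  62.9]
```

```bash
python3 -m handwheel '[[0.0296,0.0172,0.0126,0,0,0,0.016],[0.0296,0.0172,0.0126,0,0,0,0.016],[0.0296,0.0172,0.0126,0,0,0,0.016],[0.0296,0.0172,0.0126,0,0,0,0.016],[0.0296,0.0172,0.0126,0,0,0,0.016],[0,0,0,0,-3.97,5.67,0.016],[0,0,0,0,-3.97,5.67,0.016],[0,0,0,0,-3.97,5.67,0.016]]'
python3 -m handwheel '[[0,0,0,0,-3.97,5.67,0.016],[0,0,0,0,-3.97,5.67,0.016],[0,0,0,0,-3.97,5.67,0.016],[0,0,0,0,-3.97,5.67,0.016],[0,0,0,0,-3.97,5.67,0.016],[0,0,0,0,-3.97,5.67,0.016]]'
python3 -m handwheel '[[0,0,0,0,-3.97,5.67,0.016],[0,0,0,0,-3.97,5.67,0.016],[0,0,0,0,-3.97,5.67,0.016],[0,0,0,0,-3.97,5.67,0.016],[0,0,0,0,0,0,0.016],[0,0,0,0,0,0,0.016]]'
python3 -c "
from h import *
print(tooldelta(pose('c',35,back=60)),tooldelta(pose('c',35)),r.sense()['joint_pos'].round(1))"
```

```text
time: 28.35
tool_pos: [390.6, 178.9, 172.0]
tcp_rot: [145.0, -0.1, 162.9]
ft_force: [0.2, -0.4, 1.3]
finger_gap: 15.8
grip_force: 0.0
time: 28.85
tool_pos: [415.6, 182.9, 181.1]
tcp_rot: [146.4, -0.4, 123.8]
ft_force: [0.1, -0.7, -0.8]
finger_gap: 16.0
grip_force: 0.0
time: 29.35
tool_pos: [416.6, 184.3, 176.9]
tcp_rot: [147.5, 0.3, 104.2]
ft_force: [0.3, -1.1, 0.2]
finger_gap: 16.2
grip_force: 0.0
[  1.6 -77.3  54.2] [ -4.3 -75.2 113.8] [ 20.  -49.3 142.3  -4.2  54.7   7.2]
```

Wall c is on the near side, and at 35° tilt the arm hits its reach limit. I'll use about 20° there.

```bash
python3 -m handwheel '[[0,0,0,6.3,0,0,0.02],[0,0,0,6.2,0,0,0.02],[0,0,0,0,-1.75,4.85,0.02],[0,0,0,0,-1.75,4.85,0.02],[0,0,0,0,0,0,0.02],[0,0,0,0,0,0,0.02]]'
python3 -c "
from h import *
print(tooldelta(pose('c',20,back=30)),tooldelta(pose('c',20)),r.sense()['joint_pos'].round(1))"
```

```text
time: 29.85
tool_pos: [417.3, 183.0, 177.3]
tcp_rot: [159.9, 0.2, 93.8]
ft_force: [0.0, 0.5, 0.1]
finger_gap: 20.0
grip_force: 0.0
[ -3.6 -46.6  97.6] [ -3.5 -46.7 127.6] [ 22.1 -32.6 129.4  -7.1  64.3  20.3]
```

```bash
python3 -m handwheel '[[-0.001,-0.012,0.024,0,0,0,0.016],[-0.001,-0.012,0.024,0,0,0,0.016],[-0.001,-0.012,0.024,0,0,0,0.016],[0,-0.0107,0.023,0,0,0,0.016],[0,0,0,0,0,0,0.016],[0,0,0,0,0,0,0.016]]'
python3 -c "
from h import *
print(tooldelta(pose('c',20)),r.sense()['joint_pos'].round(1))"
```

```text
time: 30.35
tool_pos: [405.7, 178.1, 71.7]
tcp_rot: [160.0, 0.3, 93.6]
ft_force: [-0.2, 0.4, 1.1]
finger_gap: 16.2
grip_force: 0.0
[ 0.2  0.9 32.4] [ 22.2 -26.7 137.1  -8.4  50.9  22.8]
```

```bash
python3 -m handwheel '[[0,0,0.01,0,0,0,0.016],[0,0,0.01,0,0,0,0.016],[0,0,0.007,0,0,0,0.016],[0,0,0.004,0,0,0,0.016],[0,0,0,0,0,0,0.016],[0,0,0,0,0,0,0.016]]'
python3 - <<'E'
from h import *
print(tooldelta(pose('c',20)),r.sense()['joint_pos'].round(1))
im,d,c=shot('side')
u0,v0,u1,v1=b=boxof(c,500,187,z=60,rad=112)
cv2.imwrite('pics/side6.png',cv2.resize(im[v0:v1,u0:u1],None,fx=7,fy=7,interpolation=cv2.INTER_CUBIC)); print(b)
phi=20;p=np.radians(phi)
t=np.radians(np.linspace(0,90,17)); o=58*np.cos(t)-2*np.sin(t); z=58*np.sin(t)+2*np.cos(t)
do,dd=np.diff(o),-np.diff(z)
print(np.c_[do*np.cos(p)+dd*np.sin(p),-do*np.sin(p)+dd*np.cos(p)].round(1).tolist())
E
```

```text
time: 30.85
tool_pos: [418.5, 180.2, 46.1]
tcp_rot: [159.8, 0.2, 93.5]
ft_force: [-11.9, 0.0, 10.7]
finger_gap: 16.2
grip_force: 8.3
[-1.1 -2.5  4. ] [ 21.6 -20.9 136.2  -8.8  45.8  23.2]
(np.int64(189), np.int64(206), np.int64(287), np.int64(283))
[[-2.4, -5.2], [-2.9, -4.9], [-3.4, -4.6], [-3.8, -4.3], [-4.2, -3.9], [-4.5, -3.4], [-4.9, -3.0], [-5.1, -2.5], [-5.3, -2.0], [-5.5, -1.4], [-5.6, -0.9], [-5.7, -0.3], [-5.7, 0.2], [-5.6, 0.8], [-5.5, 1.3], [-5.4, 1.9]]
```

View pics/side6.png

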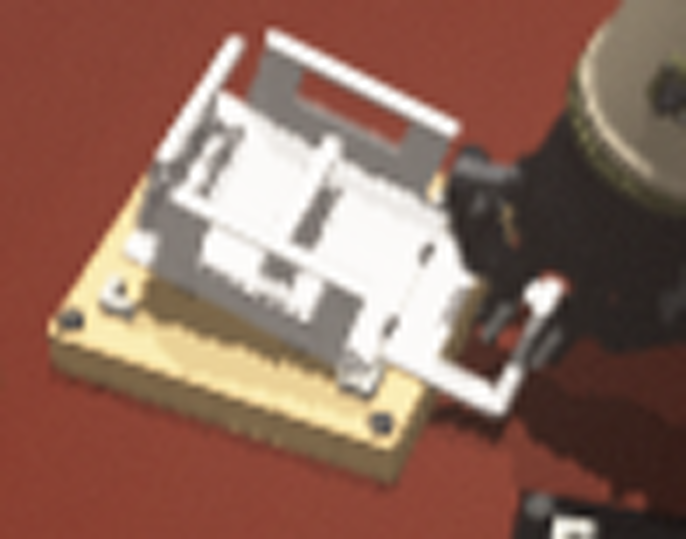

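The fingers straddle wall c's bar at about (525,335), but the tool is 2–3 mm too far inward and pressing on it. I'll shift outward to relieve that.

```bash
python3 -m handwheel '[[0,-0.0015,-0.001,0,0,0,0.016],[0,0,0,0,0,0,0.016]]'
python3 -m handwheel '[[0,-0.0015,0,0,0,0,0.016],[0,0,0,0,0,0,0.016]]'
python3 -c "
from h import *
print(tooldelta(pose('c',20)),r.sense()['joint_pos'].round(1))"
```

```text
time: 31.07
tool_pos: [417.7, 180.3, 47.7]
tcp_rot: [159.6, 0.2, 93.5]
ft_force: [-11.7, -1.7, 11.0]
finger_gap: 15.3
grip_force: 6.9
time: 31.23
tool_pos: [416.4, 180.1, 46.7]
tcp_rot: [159.6, 0.2, 93.5]
ft_force: [0.4, -0.9, 0.2]
finger_gap: 16.0
grip_force: 0.0
[-1.1 -0.8  5.2] [ 21.8 -21.6 136.7  -9.   45.8  23.4]
```

```bash
python3 -m handwheel '[[0,-0.001,0.002,0,0,0,0.016],[0,0,0.002,0,0,0,0.016],[0,0,0,0,0,0,0.016]]'
python3 -m handwheel '[[0,0,0,0,0,0,0.012],[0,0,0,0,0,0,0.012]]'
python3 -m handwheel '[[0,0.0024,-0.0052,0,0,0,0.012],[0,0.0029,-0.0049,0,0,0,0.012],[0,0.0034,-0.0046,0,0,0,0.012]]'
python3 -c "
from h import *
print(tooldelta(pose('c',20,17)),r.sense()['joint_pos'].round(1))"
```

```text
time: 31.48
tool_pos: [415.5, 179.4, 40.0]
tcp_rot: [159.8, 0.2, 93.4]
ft_force: [0.5, -0.9, 0.3]
finger_gap: 16.2
grip_force: 0.0
time: 31.65
tool_pos: [415.3, 179.3, 39.8]
tcp_rot: [159.8, 0.2, 93.4]
ft_force: [1.6, -1.1, 0.0]
finger_gap: 12.1
grip_force: 0.7
time: 31.9
tool_pos: [417.2, 179.4, 56.3]
tcp_rot: [159.9, 0.2, 93.4]
ft_force: [-3.1, 0.8, -0.7]
finger_gap: 12.1
grip_force: 1.8
[-0.4  3.9 -0.8] [ 21.7 -22.4 136.   -8.7  47.6  23. ]
```

```bash
python3 -m handwheel '[[0,0.0045,-0.0043,0,0,0,0.012],[0,0.005,-0.0039,0,0,0,0.012],[0,0.0053,-0.0034,0,0,0,0.012],[0,0.0055,-0.003,0,0,0,0.012],[0,0.0055,-0.0025,0,0,0,0.012]]'
python3 -c "
from h import *
print(tooldelta(pose('c',20,45)))"
```

```text
time: 32.32
tool_pos: [426.1, 179.6, 74.8]
tcp_rot: [161.2, 0.4, 93.4]
ft_force: [-69.5, 1.1, 29.4]
finger_gap: 12.1
grip_force: 28.4
[-0.  11.6 -3.6]
```

It jammed at 69 N: the pad friction is high and I was pushing along the wall toward its hinge. I'll back off outward and look at the angle.

```bash
python3 -m handwheel '[[0,-0.005,0,0,0,0,0.012],[0,-0.003,0,0,0,0,0.012],[0,0,0,0,0,0,0.012]]'
python3 - <<'E'
from h import *
s=r.sense(); print((rz(-YAW)@(s['tool_pos'][:2]-C)).round(1))
for n in('side','top'):
    im,d,c=shot(n)
    P=cloud(c,d).reshape(-1,3); q=(P[:,:2]-C)@rz(YAW)
    for lo,hi in((-36,-27),(27,36)):
        m=(q[:,1]>lo)&(q[:,1]<hi)&(q[:,0]<-64)&(q[:,0]>-125)&(P[:,2]>31)&(P[:,2]<100)
        Q=np.c_[q[m],P[m,2]]; o=np.argsort(Q[:,0])
        print(n,len(Q),Q[o][:,[0,2]].round(0).tolist()[::max(1,len(o)//10)])
    m=(abs(q[:,0])<50)&(abs(q[:,1])<40)&(abs(q[:,0])>10)&(P[:,2]<45)
    print('base',np.median(P[m,2]))
    A=np.linalg.lstsq(np.c_[q[m],np.ones(m.sum())],P[m,2],rcond=None)[0]; print(A)
E
```

```text
time: 32.57
tool_pos: [426.4, 180.1, 77.1]
tcp_rot: [160.1, 0.3, 93.4]
ft_force: [-5.3, -0.2, 0.7]
finger_gap: 12.3
grip_force: 2.2
[-111.9    0.5]
side 15 [[-112.0, 62.0], [-110.0, 62.0], [-108.0, 62.0], [-106.0, 62.0], [-105.0, 58.0], [-103.0, 56.0], [-80.0, 42.0], [-78.0, 41.0], [-77.0, 42.0], [-75.0, 41.0], [-73.0, 40.0], [-71.0, 38.0], [-69.0, 38.0], [-67.0, 35.0], [-67.0, 40.0]]
side 32 [[-112.0, 61.0], [-109.0, 64.0], [-105.0, 61.0], [-101.0, 55.0], [-96.0, 52.0], [-92.0, 49.0], [-88.0, 50.0], [-83.0, 44.0], [-77.0, 43.0], [-71.0, 40.0], [-67.0, 37.0]]
base 32.11255718157492
[ 3.67929803e-03 -1.55466800e-03  3.20991077e+01]
top 52 [[-110.0, 66.0], [-107.0, 65.0], [-101.0, 58.0], [-96.0, 57.0], [-93.0, 55.0], [-87.0, 48.0], [-82.0, 31.0], [-79.0, 40.0], [-76.0, 40.0], [-70.0, 39.0], [-64.0, 39.0]]
top 17 [[-103.0, 66.0], [-101.0, 63.0], [-101.0, 60.0], [-98.0, 59.0], [-98.0, 56.0], [-95.0, 56.0], [-95.0, 55.0], [-73.0, 44.0], [-73.0, 44.0], [-73.0, 40.0], [-70.0, 47.0], [-70.0, 43.0], [-70.0, 41.0], [-67.0, 38.0], [-67.0, 38.0], [-67.0, 41.0], [-64.0, 35.0]]
base 34.05397341802989
[-7.67551230e-04  2.78692888e-03  3.40205262e+01]
```

Wall c is at about 32° and the base is still flat. Continuing the arc in smaller pieces, watching the force.

```bash
python3 -m handwheel '[[0,0.0047,-0.003,0,0,0,0.012],[0,0.005,-0.0025,0,0,0,0.012]]'
python3 -c "
from h import *
print(tooldelta(pose('c',20,45)),r.sense()['joint_pos'].round(1))"
```

```text
time: 32.83
tool_pos: [436.3, 180.9, 87.7]
tcp_rot: [159.8, 0.2, 93.4]
ft_force: [-2.9, -0.5, 0.1]
finger_gap: 11.9
grip_force: 1.1
[-0.6 -2.4  5.3] [ 20.8 -22.4 132.4  -7.9  51.   21.2]
```

```bash
python3 -m handwheel '[[0,0.0053,-0.0013,0,0,0,0.012],[0,0.0055,-0.0008,0,0,0,0.012],[0,0.0056,-0.0002,0,0,0,0.012],[0,0.0057,0.0003,0,0,0,0.012]]'
python3 -m handwheel '[[0,0.0057,0.0006,0,0,0,0.012],[0,0.0056,0.001,0,0,0,0.012],[0,0.0055,0.0014,0,0,0,0.012],[0,0.004,0.0015,0,0,0,0.012],[0,0,0,0,0,0,0.012]]'
python3 -c "
from h import *
print(tooldelta(pose('c',20,90)),r.sense()['joint_pos'].round(1))"
```

```text
time: 33.17
tool_pos: [457.1, 182.1, 97.4]
tcp_rot: [159.7, 0.2, 93.4]
ft_force: [-2.1, -0.3, 0.3]
finger_gap: 11.8
grip_force: 0.6
time: 33.58
tool_pos: [477.9, 183.3, 99.7]
tcp_rot: [159.8, 0.2, 93.4]
ft_force: [0.1, 0.7, 0.3]
finger_gap: 12.0
grip_force: 0.0
[-0.2 -1.3  1.8] [ 19.  -15.9 126.1  -7.2  50.5  19.2]
```

```bash
python3 -m handwheel '[[0,0.001,0.0004,0,0,0,0.012],[0,0.001,0.0004,0,0,0,0.012],[0,0.001,0.0004,0,0,0,0.012],[0,0,0,0,0,0,0.012],[0,0,0,0,0,0,0.012]]'
python3 -m handwheel '[[0,0.001,0.0004,0,0,0,0.012],[0,0,0,0,0,0,0.012],[0,0,0,0,0,0,0.012]]'
python3 -m handwheel '[[0,0.001,0.0004,0,0,0,0.012],[0,0,0,0,0,0,0.012],[0,0,0,0,0,0,0.012]]'
```

```text
time: 34.0
tool_pos: [480.2, 183.5, 99.4]
tcp_rot: [159.8, 0.2, 93.4]
ft_force: [-1.1, -0.7, -0.4]
finger_gap: 12.2
grip_force: 0.3
time: 34.25
tool_pos: [480.8, 183.5, 99.0]
tcp_rot: [159.9, 0.2, 93.4]
ft_force: [-4.7, 0.1, 1.3]
finger_gap: 12.2
grip_force: 2.1
time: 34.5
tool_pos: [481.2, 183.4, 98.5]
tcp_rot: [160.0, 0.2, 93.4]
ft_force: [-7.7, 0.4, 2.6]
finger_gap: 11.8
grip_force: 3.5
```

```bash
python3 -m handwheel '[[0,-0.002,-0.001,0,0,0,0.014],[0,-0.002,-0.001,0,0,0,0.016],[0,0,-0.005,0,0,0,0.018],[0,0,-0.01,0,0,0,0.018],[0,0,-0.02,0,0,0,0.018],[0,0,-0.03,0,0,0,0.018],[0,0,-0.03,0,0,0,0.018],[0,0,0,0,0,0,0.018]]'
python3 -m handwheel '[[-0.03,0,-0.01,0,0,0,0.018],[-0.04,0,0,0,0,0,0.018],[-0.04,0,0,0,0,0,0.018],[-0.04,0,0,0,0,0,0.018],[-0.04,0,0,0,0,0,0.018],[0,0,0,0,0,0,0.018],[0,0,0,0,0,0,0.018]]'
python3 - <<'E'
from h import *
ims=[]
for n in('side','top'):
    im,d,c=shot(n)
    P=cloud(c,d).reshape(-1,3); q=(P[:,:2]-C)@rz(YAW)
    for w,ax,sg,hw in(('a',0,1,36),('b',1,1,46),('c',0,-1,36),('d',1,-1,46)):
        k=q[:,ax]*sg; m=(abs(q[:,1-ax])<hw-8)&(k>30)&(k<85)&(P[:,2]>45)&(P[:,2]<108)
        if m.sum()>10:
            A=np.polyfit(P[m,2],k[m],1); e=np.array([np.median(k[m&(P[:,2]>85)])]); print(n,w,m.sum(),np.degrees(np.arctan(A[0])).round(1),P[m,2].max().round(1),'top edge',e.round(1))
    m=(abs(q[:,0])<50)&(abs(q[:,1])<40)&(abs(q[:,0])>10)&(P[:,2]<45)
    print('base',np.linalg.lstsq(np.c_[q[m],np.ones(m.sum())],P[m,2],rcond=None)[0])
    u0,v0,u1,v1=boxof(c,538,187,z=60,rad=105); ims.append(cv2.resize(im[v0:v1,u0:u1],(400,int(400*(v1-v0)/(u1-u0))),interpolation=cv2.INTER_CUBIC))
H=max(i.shape[0] for i in ims); cv2.imwrite('pics/fin.png',np.hstack([cv2.copyMakeBorder(i,0,H-i.shape[0],0,0,0) for i in ims]))
E
```

```text
time: 35.17
tool_pos: [447.3, 182.9, 196.8]
tcp_rot: [159.2, 0.1, 93.4]
ft_force: [0.4, -0.0, 1.2]
finger_gap: 18.0
grip_force: 0.0
time: 35.75
tool_pos: [453.3, -11.5, 199.9]
tcp_rot: [159.7, 0.2, 93.0]
ft_force: [-0.4, 0.9, 0.5]
finger_gap: 17.6
grip_force: 0.0
side a 76 -3.1 93.9 top edge [58.4]
side b 172 0.1 96.0 top edge [52.3]
side c 81 -3.0 94.9 top edge [57.5]
side d 147 -3.3 95.4 top edge [43.4]
base [2.03906370e-04 9.17557285e-03 3.21145131e+01]
top a 77 -0.1 98.5 top edge [60.]
top b 143 -1.5 98.9 top edge [49.5]
top c 69 -5.3 97.3 top edge [56.4]
top d 133 -3.3 97.8 top edge [46.6]
base [ 1.58286012e-03 -5.82162762e-03  3.42434268e+01]
```

View pics/fin.png

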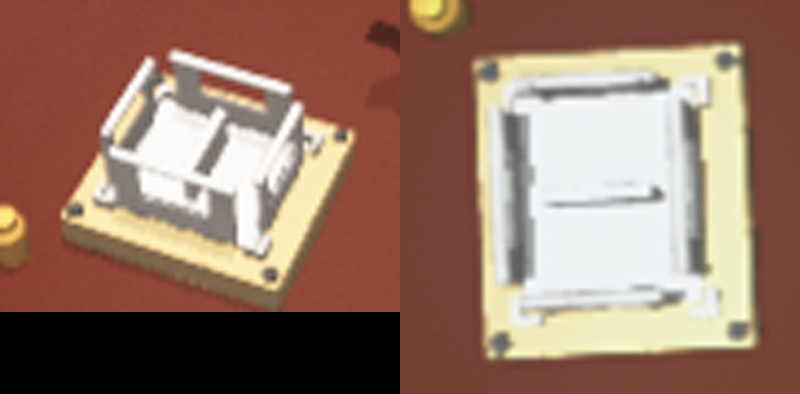

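All four walls stand upright: the spans between opposite bars are about 116 and 96 mm, as expected against the stops. The base is flat inside the brackets, the brass weight is undisturbed, and the arm is clear.

```bash
python3 -c "
from h import *
print(r.hand_in())"
```

```text
the job is handed in; nothing more can be done
None
```

The job is handed in: the tray is seated flat between the brackets of the beige jig, with all four walls upright. One push on wall c briefly jammed, with about 69 N read at the wrist; I backed off and finished that wall, and the hand-in did not report a verdict.

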